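# Pack a sample in the lever press and hold it at the green mark

## Robot

A 6-joint arm with a two-finger parallel gripper is mounted at the origin on the work surface. World frame = base frame: x ahead of the robot, y to its left, z up, the work surface at z = 0. Lengths are in m, angles in rad, forces in N, time in s.
With the tool pointing down it reaches from about 0.3 to 0.875 m from the base axis. Payload 6.4 kg.
Tool frame: the origin (TCP) lies midway between the tips of the shut fingers; the grasp point (between the pads) lies ctrl.grip_depth behind it (ctrl.grip_depth is the distance from the TCP to the grasp point, in m); x points along the fingers, y is the direction in which the jaws open and shut, and the axes are right-handed (so a half turn about x gives the same grasp; the last joint's range is limited). The gripper opens to 85 mm and grips with 20 to 120 N. Pads are 22 mm wide; open, the fingers measure 114 mm over their backs; the gripper's body (76 mm by 85 mm) begins 54 mm behind the grasp point. The pads swing forward as they close: fully open they stand 13 mm farther back than shut.
Start: joints at [1.098, 0.181, 1.607, -0, 1.354, -0.206], TCP at [0.152, 0.555, 0.231] pointing down, gripper open.
Joint ranges: [-2.99, 2.99], [-0.89, 2.07], [0.3, 2.58], [-1.14, 4.28], [0, 2.63], [-3.12, 3.12]. Speed limits (rad/s): [2.57, 2.57, 3.01, 3.14, 3.14, 3.14].

## Interface

Orientations are given as a unit quaternion [w, x, y, z].
In Python, from bench import ctrl gives the robot as it stands.
- The arm moves only by the tool carry_out, never from a script. Its argument "motion" is one flat list of numbers, 7 for each row, row after row: the turn, a rotation vector about the tool's x, y, z in degrees, then the shift along the tool's x, y, z in m, then the gripper's target within -1 to 1 (shut at 1, half-way at 0, fully open at -1). A call has 1 to 10 rows; each row shifts and turns the pose as measured when the row begins, along the tool's axes as they then stand; what a row does not reach is not made up. A row lasts 1/10 s, in which the tool goes at most 50 mm and 8.59 degrees, less where a joint would pass 70% of its speed; a pose out of reach is approached as far as the arm can. A call with a gripper value outside its range is refused whole. The fingers move at their own pace and stop on an object; the grip force is fixed at half the most. Time passes only in rows, so rows that do not move let the fingers close. It gives the time, the measured TCP pose, the force and the opening at its end, in the units of the state.
- ctrl.get_obs(): the state, without advancing time (a new reading comes with each control period).
- ctrl.camera(name): name is "scene" or "top" or "wrist"; returns the picture (480x640x3 uint8, blue, green, red); there is no depth.
- ctrl.camera_params(name): a dict with "mtx" (3x3 intrinsics, pixels), "pose" (4x4, takes a point from camera to world coordinates); the wrist camera has in their place "hand_eye" (4x4, takes a point from camera to tool coordinates, whose origin is the TCP and whose axes are the tool frame's). Camera axes: x right, y down, z forward; pixel columns grow to the right and rows downward; lengths in m; the calibration is good to about 2 mm. A picture is of the moment at which its call begins: read the wrist's pose just before it. camera_params takes no time and is no camera call.
- ctrl.hand_in(): hands the job in, once; it reports no verdict.
Trained networks look in the newest picture that a camera, given by its name, has taken for a name from the list of things; names that differ only in an ending like _2 or _b are one class to them, and where a whole thing is asked for, a point or a joint stands for the part that bears it (a point fixed in the world has none). Each returns a list of dicts, best first, with "conf" (0 to 1); they miss things now and then, are a little off and sometimes report something else, mostly with a low value. They report only what shows in the picture. A call takes as long as a camera call.
- ctrl.boxes_of(camera, thing): "point" ([x, y, z] in m, in the coordinates of the camera as it stood for that picture, good to about 4 mm: the middle of the surface that is visible of it).
- ctrl.trace(camera, thing): "pixels" (480x640 bool, what is visible of it).
- ctrl.landmark_of(camera, thing): "point" ([x, y, z] in m, in the coordinates of the camera as it stood for that picture, good to about 4 mm: a listed point, or the origin of a listed thing).
The state is a dict: "time_s": time; "q": joint angles; "dq": joint speeds; "joint_efforts": joint torques, N m; "eef_pos": TCP position; "eef_rot": TCP orientation; "wrist_force": force on the tool from outside, world axes, zero at the start; "torque": the same for the moment, N m; "opening": opening from 0.0 (shut) to 1.0 (fully open).
Only numpy, scipy, OpenCV 4.12 (cv2) and the standard library are available. Lean on these libraries where they do the work, as an engineer would, in place of code of your own. Each camera call takes 0.05 s, during which the arm holds its last target. There are 200 camera calls.

## Task

Push the sample tray of the orange-headed hand press fully home under the ram, then pull the sprung lever down to the bottom of its stroke to pack the sample, and ease it back up to the top slowly, taking about two seconds or more and never letting it fly up. Then pull the lever down again to the green mark on its scale (arms about level) and finish while still holding it there, steady, with the tray still home. Leave the other things on the bench where they are.

Things in the scene. Friction and masses are not known exactly. Their poses are not given: they have to be found in the camera images.
- press: hand press fixed to the bench: grey base 200 x 180 x 26 mm, grey column, orange head, its top 215 mm above the bench. Origin on the bench under the vertical ram axis. Its -x axis points to the front (lever handle), +y to the side where the tray comes out, z up. Place and yaw differ each time.
- hinge (a point): lever's hinge axis, midway between its two arms: 30 mm to +x of the press origin and 190 mm above the bench. The hinge axis is parallel to the press's y. The pivot shaft's ends reach 80 mm to either side.
- lever_grip (a point): centre of the lever's yellow crossbar handle: round, 22 mm in diameter, parallel to the press's y, 128 mm free between two aluminium arms (8 mm thick, 11 mm high) that carry its ends, 220 mm from the hinge axis towards the front; free space all round it between the arms. Its centre is 314 mm above the bench at rest, 201 mm at the middle of the green mark, 125 mm at the bottom.
- lever (a joint): lever angle, rad, growing as the handle is pulled down: 0 at rest at the top (arms 0.6 above level), 0.9 at the lower stop (arms 0.3 below level). The green mark on the white scale beside each arm spans 0.49 to 0.61, middle 0.55; red is the bottom. A spring drives it up: pushing down on the bar takes about 5 N at the top, 10 N at green, 13 N at the bottom; let go, it flies up.
- tray (a joint): how far the sample tray stands out of the press, in m: 0 fully home (at its stop, cup under the ram), up to 0.085 out. It slides along the press's y, +y is outwards, level on the press base; it takes about 2 to 4 N to push and stays where it is left.
- tray_face (a point): centre of the outer (+y) face of the tray's upright blue end plate: 66 mm wide, 58 mm high, 27 to 85 mm above the bench (this point 56 mm up), 8 mm thick. Pushed along the press's -y it takes the tray home; this face then lies 158 mm from the press origin. The tray carries a steel sample cup 54 mm in diameter, 30 mm high.
- scoop: loose sample scoop with a blue handle, 170 mm long, lying on the bench on the -y side of the press; leave alone
- spare_cup: loose steel sample cup, 54 mm in diameter, 30 mm high, standing on the -y side of the press; origin under its centre; leave alone
- amber_bottle: loose amber bottle, 52 mm in diameter, 100 mm high, standing behind the press; origin under its centre; leave alone
- beaker: loose glass beaker, 68 mm in diameter, 85 mm high; origin under its centre; leave alone
- sample_jar: loose clear jar with a white cap, 64 mm in diameter, 80 mm high; origin under its centre; leave alone
- brush: loose brush with a wooden handle, 200 mm long, lying on the bench to the robot's left; leave alone

How it is judged:
On the way, in this order (a step that is already met when the one before it is completed fails the run):
1. the tray is pushed fully home with the lever up (value of joint tray below 0.004 m and value of joint lever below 0.08 rad), for 0.2 s.
2. the lever is pulled down to the bottom of its stroke, tray home (value of joint lever above 0.84 rad and value of joint tray below 0.006 m), for 0.1 s.
3. the lever is eased back up to the top (value of joint lever below 0.08 rad), for 0.1 s.
At the end, for the whole second after the job is handed in: The robot's fingers still hold the lever (more than 2 N on it), steady within the green mark (0.49 to 0.61 rad), the tray is home within 6 mm, and the other things stand within 30 mm of where they were (value of joint lever between 0.49 and 0.61 rad and velocity of joint lever between -0.1 and 0.1 rad/s and contact force between the fingers and press above 2 N and value of joint tray below 0.006 m and distance of each of scoop, spare_cup, amber_bottle, beaker, sample_jar, brush from where it was at the start of the episode below 0.03 m); the arm keeps its last pose, push and grip.
It fails at once if the lever flies up (faster than 1.0 rad/s, about 220 mm/s at the handle) (velocity of joint lever below -1 rad/s).
It fails at once if one of the other things on the bench is pushed more than 30 mm from its place (distance of any of scoop, spare_cup, amber_bottle, beaker, sample_jar, brush from where it was at the start of the episode above 0.03 m).
It also fails if it takes over 58 s, if anything falls off the work surface, if the arm or the gripper's body presses on something with over 40 N, if the wrist force passes 120 N, or if a joint passes its speed limit or range.

## Working session

There is one attempt and no reset: what is moved stays moved. The work goes in short steps, Python scripts to look and compute and a tool call to move; the robot and the scene stay as the last step left them, time stands still between calls to the robot, and variables do not carry over. Pictures are saved under pics/ and viewed, about 8 in all and at most 12, crops included, and the job is handed in when it is done.

Besides the shell and the picture viewer there is one more tool, called after "Call:" by a JSON object that holds its "fn" and its "kwargs", one argument or row to a line. carry_out: Moves the arm, as the interface text tells. Its arguments: {"type":"object","properties":{"motion":{"type":"array"}},"required":["motion"]}

```bash
mkdir -p pics; ls; cat > h.py <<'E'
import numpy as np, cv2
from bench import ctrl
from scipy.spatial.transform import Rotation as R
def toolT():
    o=ctrl.get_obs(); T=np.eye(4); q=o["eef_rot"]
    T[:3,:3]=R.from_quat([q[1],q[2],q[3],q[0]]).as_matrix(); T[:3,3]=o["eef_pos"]; return T
def camT(n):
    p=ctrl.camera_params(n)
    return toolT()@np.array(p["hand_eye"]) if n=="wrist" else np.array(p["pose"])
def w(n,pt,T=None): 
    T=camT(n) if T is None else T
    return (T@np.append(pt,1))[:3]
E
python3 - <<'E'
from h import *
print(ctrl.grip_depth, ctrl.get_obs())
for n in ["scene","top"]:
    im=ctrl.camera(n); cv2.imwrite(f"pics/{n}0.png",im)
    for t in ["press","hinge","lever_grip","tray_face","scoop","spare_cup","amber_bottle","beaker","sample_jar","brush"]:
        r=ctrl.landmark_of(n,t)
        print(n,t,[(round(d["conf"],2),np.round(w(n,d["point"]),3).tolist()) for d in r[:2]])
E
```

```text
pics
0.0187 {'time_s': 0.0, 'q': array([ 1.09770221e+00,  1.81521760e-01,  1.60803602e+00, -2.18027936e-05,
        1.35380662e+00, -2.06317781e-01]), 'dq': array([ 5.50670734e-04, -5.16588503e-04,  3.63854564e-05,  1.42900229e-03,
        1.52647337e-04, -2.77903928e-04]), 'joint_efforts': array([-2.42366550e-04, -4.44873154e+01, -3.51335585e+01, -2.25478857e-04,
        9.11687210e-03,  3.02909100e-06]), 'eef_pos': array([0.15131831, 0.5541428 , 0.23038146]), 'eef_rot': array([ 0.70062386,  0.09344542,  0.70102711, -0.09463166]), 'wrist_force': array([ 0.05182761, -0.10121608,  0.37840224]), 'torque': array([0.07609788, 0.02199609, 0.01647663]), 'opening': 1.0000240803734344}
scene press [(0.61, [0.657, -0.1, 0.001])]
scene hinge [(0.92, [0.688, -0.098, 0.19])]
scene lever_grip [(0.88, [0.508, -0.122, 0.318])]
scene tray_face [(0.83, [0.627, 0.109, 0.059])]
scene scoop [(0.69, [0.688, -0.309, 0.003]), (0.58, [0.505, -0.12, 0.317])]
scene spare_cup [(0.93, [0.748, -0.223, 0.003])]
scene amber_bottle [(0.77, [0.797, 0.002, 0.003])]
scene beaker [(0.95, [0.3, -0.379, -0.0])]
scene sample_jar [(0.73, [0.467, -0.477, 0.005])]
scene brush [(0.9, [0.452, 0.423, 0.001])]
top press [(0.56, [0.658, -0.106, -0.001]), (0.18, [0.63, 0.105, 0.052])]
top hinge [(0.56, [0.69, -0.104, 0.189]), (0.37, [0.688, -0.311, -0.001])]
top lever_grip [(0.9, [0.509, -0.122, 0.317])]
top tray_face [(0.91, [0.631, 0.107, 0.051])]
top scoop [(0.81, [0.687, -0.31, 0.001])]
top spare_cup [(0.76, [0.749, -0.227, -0.002])]
top amber_bottle [(0.59, [0.796, -0.007, -0.003]), (0.52, [0.655, -0.105, 0.003])]
top beaker [(0.9, [0.302, -0.383, -0.001])]
top sample_jar [(0.76, [0.462, -0.475, 0.001])]
top brush [(0.85, [0.449, 0.424, -0.001])]
```

View pics/scene0.png

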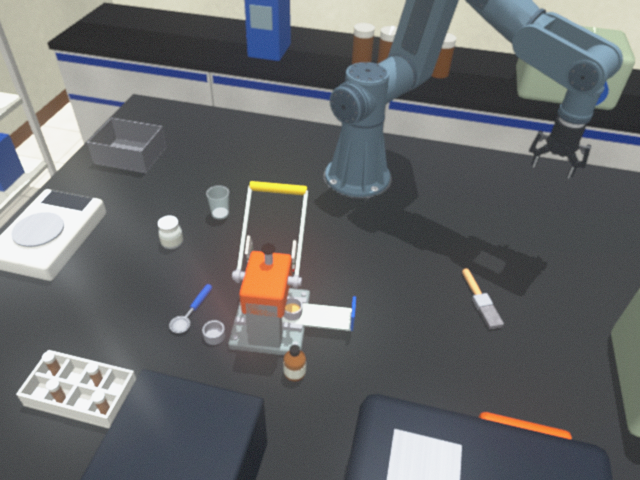

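View pics/top0.png

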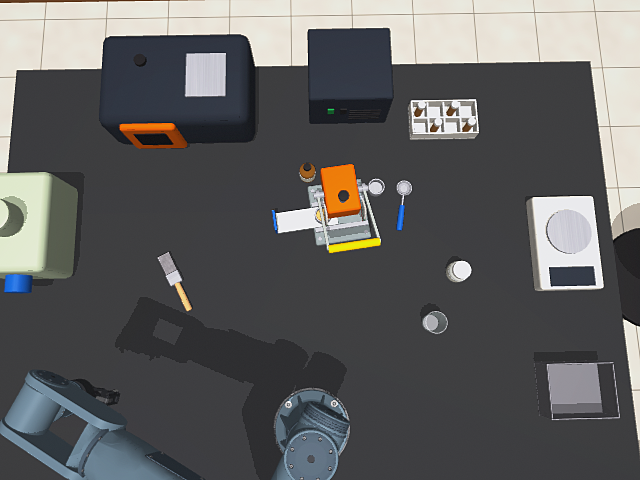

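```bash
python3 - <<'E'
from h import *
from scipy.optimize import least_squares
# fit yaw, origin, tray d
P=np.array([.6575,-.103]);H=np.array([.689,-.101]);G=np.array([.5085,-.122]);F=np.array([.629,.108])
L=220*np.cos(.6)/1000
def f(v):
    x,y,a,d=v;ex=np.array([np.cos(a),np.sin(a)]);ey=np.array([-ex[1],ex[0]]);o=np.array([x,y])
    return np.concatenate([(o-P),(o+.03*ex-H),(o+(.03-L)*ex-G),(o+(.158+d)*ey-F)])
s=least_squares(f,[.65,-.1,0,.05]);print(s.x,np.degrees(s.x[2]),s.fun.reshape(-1,2)*1000)
T=toolT();print(T)
E
```

```text
[ 0.65814174 -0.10338834  0.13182438  0.05538475] 7.552980583415809 [[ 0.64173561 -0.38833827]
 [-1.11855214  1.55494906]
 [-0.61700595 -1.31164442]
 [ 1.09382248  0.14503363]]
[[ 3.90288337e-06  2.63662934e-01  9.64614875e-01  1.51587657e-01]
 [ 9.47327208e-07  9.64614875e-01 -2.63662934e-01  5.54679389e-01]
 [-1.00000000e+00  1.94285160e-06  3.51500428e-06  2.31291992e-01]
 [ 0.00000000e+00  0.00000000e+00  0.00000000e+00  1.00000000e+00]]
```

Scene view: press centred near (265,300), with the tray plate at (353,313). Top view: yellow bar at (355,243), tray plate at (275,220). Both agree with the fit: origin (.658, -.103), yaw 7.55°, tray about 55 mm out. First I'll turn the tool so its jaws lie along press x and shut it.

Call:
{"fn": "carry_out", "kwargs": {
  "motion": [8.4, 0, 0, 0, 0, 0, 1, 8.4, 0, 0, 0, 0, 0, 1, 8.4, 0, 0, 0, 0, 0, 1, 8.4, 0, 0, 0, 0, 0, 1, 8.4, 0, 0, 0, 0, 0, 1, 8.4, 0, 0, 0, 0, 0, 1, 8.4, 0, 0, 0, 0, 0, 1, 8.4, 0, 0, 0, 0, 0, 1]
}}

```text
time_s: 1.9
eef_pos: [0.1516, 0.5547, 0.2313]
eef_rot: [0.525, 0.474, 0.525, -0.474]
wrist_force: [-0.1, -0.1, -0.1]
opening: -0.001
```

```bash
cat >> h.py <<'E'
A=np.radians(7.55);O=np.array([.658,-.103,0])
EX=np.array([np.cos(A),np.sin(A),0]);EY=np.array([-EX[1],EX[0],0])
def st():
    T=toolT();o=ctrl.get_obs();p=T[:3,3]
    pr=p-O;print("t",round(o["time_s"],2),"tcp",p.round(4),"press uvz",np.round([pr@EX,pr@EY,pr[2]],4),"F",o["wrist_force"].round(1),"op",round(o["opening"],3),"q",o["q"].round(2))
    print("x",T[:3,0].round(3),"y",T[:3,1].round(3),"yaw err deg",round(np.degrees(np.arctan2(T[1,1],T[0,1]))-7.55,2));return T
def to(u,v,z):
    T=toolT();g=O+u*EX+v*EY+[0,0,z];d=T[:3,:3].T@(g-T[:3,3]);print("to",(u,v,z),"tool shift",d.round(4),"n",round(np.linalg.norm(d)/.05,1));return d
E
python3 - <<'E'
from h import *
st();to(0,.265,.231)
E
```

```text
t 1.9 tcp [0.1516 0.5547 0.2313] press uvz [-0.4156  0.7185  0.2313] F [-0.1 -0.1 -0.1] op -0.001 q [ 1.1   0.18  1.61 -0.    1.35  0.99]
x [ 0.  0. -1.] y [0.995 0.103 0.   ] yaw err deg -1.66
to (0, 0.265, 0.231) tool shift [3.000e-04 4.285e-01 4.413e-01] n 12.3
```

Call:
{"fn": "carry_out", "kwargs": {
  "motion": [-1.7, 0, 0, 0, 0.033, 0.034, 1, 0, 0, 0, 0, 0.033, 0.034, 1, 0, 0, 0, 0, 0.033, 0.034, 1, 0, 0, 0, 0, 0.033, 0.034, 1, 0, 0, 0, 0, 0.033, 0.034, 1, 0, 0, 0, 0, 0.033, 0.034, 1, 0, 0, 0, 0, 0.033, 0.034, 1, 0, 0, 0, 0, 0.033, 0.034, 1, 0, 0, 0, 0, 0.033, 0.034, 1, 0, 0, 0, 0, 0.033, 0.034, 1]
}}

```text
time_s: 2.9
eef_pos: [0.5305, 0.2527, 0.2325]
eef_rot: [0.533, 0.466, 0.533, -0.463]
wrist_force: [0.5, 0.7, -0.3]
opening: 0.001
```

```bash
python3 - <<'E'
from h import *
st();to(0,.265,.231);to(0,.265,.045)
E
```

```text
t 2.9 tcp [0.5305 0.2527 0.2325] press uvz [-0.0797  0.3693  0.2325] F [ 0.5  0.7 -0.3] op 0.001 q [0.24 0.2  1.58 0.   1.36 0.1 ]
x [ 0.003  0.005 -1.   ] y [0.991 0.137 0.004] yaw err deg 0.32
to (0, 0.265, 0.231) tool shift [0.0013 0.0791 0.1048] n 2.6
to (0, 0.265, 0.045) tool shift [0.1873 0.0784 0.1056] n 4.6
```

Call:
{"fn": "carry_out", "kwargs": {
  "motion": [0, 0, 0, 0, 0.027, 0.035, 1, 0, 0, 0, 0, 0.027, 0.035, 1, 0, 0, 0, 0, 0.027, 0.035, 1, 0, 0, 0, 0.04, 0, 0, 1, 0, 0, 0, 0.04, 0, 0, 1, 0, 0, 0, 0.04, 0, 0, 1, 0, 0, 0, 0.04, 0, 0, 1, 0, 0, 0, 0.025, 0, 0, 1, 0, 0, 0, 0, 0, 0, 1]
}}

```text
time_s: 3.8
eef_pos: [0.6388, 0.1476, 0.0431]
eef_rot: [0.533, 0.471, 0.528, -0.464]
wrist_force: [0.0, 0.6, 0.2]
opening: -0.002
```

```bash
python3 - <<'E'
from h import *
st();to(0,.225,.045)
for n in ["top","scene"]:
    im=ctrl.camera(n); cv2.imwrite(f"pics/{n}1.png",im)
    print([(round(d["conf"],2),((w(n,d["point"])-O)@np.c_[EX,EY,[0,0,1]]).round(3)) for d in ctrl.landmark_of(n,"tray_face")])
E
```

```text
t 3.8 tcp [0.6388 0.1476 0.0431] press uvz [0.0139 0.2509 0.0431] F [0.  0.6 0.2] op -0.002 q [ 0.04  0.56  1.52  0.    1.05 -0.08]
x [ 0.012  0.004 -1.   ] y [0.992 0.126 0.012] yaw err deg -0.32
to (0, 0.225, 0.045) tool shift [-0.0021 -0.0137  0.026 ] n 0.6
[]
[(0.66, array([-0.   ,  0.212,  0.059]))]
```

Call:
{"fn": "carry_out", "kwargs": {
  "motion": [0, 0, 0, 0, -0.01, 0.015, 1, 0, 0, 0, 0, -0.004, 0.012, 1, 0, 0, 0, 0, 0, 0.01, 1, 0, 0, 0, 0, 0, 0.01, 1, 0, 0, 0, 0, 0, 0.01, 1, 0, 0, 0, 0, 0, 0.01, 1]
}}

```text
time_s: 4.6
eef_pos: [0.6433, 0.0791, 0.0583]
eef_rot: [0.539, 0.477, 0.523, -0.456]
wrist_force: [-1.5, 3.2, -0.7]
opening: -0.003
```

```bash
python3 - <<'E'
from h import *
st();to(0,.169,.045)
E
```

```text
t 4.6 tcp [0.6433 0.0791 0.0583] press uvz [0.0094 0.1825 0.0583] F [-1.5  3.2 -0.7] op -0.003 q [-0.07  0.51  1.56  0.01  1.04 -0.2 ]
x [ 0.036  0.007 -0.999] y [0.991 0.129 0.037] yaw err deg -0.16
to (0, 0.169, 0.045) tool shift [ 0.013  -0.0098  0.0135] n 0.4
```

Call:
{"fn": "carry_out", "kwargs": {
  "motion": [0, 0, -2.1, 0.008, -0.004, 0.007, 1, 0, 0, 0, 0.004, -0.002, 0.007, 1, 0, 0, 0, 0, 0, 0.006, 1, 0, 0, 0, 0, 0, 0.006, 1]
}}

```text
time_s: 5.0
eef_pos: [0.6417, 0.0659, 0.049]
eef_rot: [0.525, 0.475, 0.537, -0.459]
wrist_force: [-3.2, 26.1, 3.2]
opening: 0.002
```

```bash
python3 - <<'E'
from h import *
st();to(0,.169,.045)
E
```

```text
t 5.0 tcp [0.6417 0.0659 0.049 ] press uvz [0.0061 0.1696 0.049 ] F [-3.2 26.1  3.2] op 0.002 q [-0.1   0.53  1.54  0.03  1.07 -0.24]
x [ 0.002  0.028 -1.   ] y [0.992 0.127 0.005] yaw err deg -0.26
to (0, 0.169, 0.045) tool shift [ 0.004  -0.0061  0.0007] n 0.1
```

Call:
{"fn": "carry_out", "kwargs": {
  "motion": [0, 0, 0, 0, 0, 0.004, 1, 0, 0, 0, 0, 0, 0.004, 1, 0, 0, 0, 0, 0, 0, 1]
}}

```text
time_s: 5.3
eef_pos: [0.6418, 0.0673, 0.0492]
eef_rot: [0.522, 0.477, 0.541, -0.455]
wrist_force: [-0.3, -0.9, -0.3]
opening: 0.001
```

```bash
python3 - <<'E'
from h import *
st();to(0,.25,.045)
im=ctrl.camera("scene"); cv2.imwrite("pics/s2.png",cv2.resize(im[150:390,180:420],None,fx=2.5,fy=2.5))
E
```

```text
t 5.3 tcp [0.6418 0.0673 0.0492] press uvz [0.0063 0.1709 0.0492] F [-0.3 -0.9 -0.3] op 0.001 q [-0.1   0.53  1.54  0.05  1.07 -0.25]
x [ 0.002  0.041 -0.999] y [0.991 0.131 0.007] yaw err deg -0.03
to (0, 0.25, 0.045) tool shift [ 0.0074 -0.0064 -0.0788] n 1.6
```

View pics/s2.png

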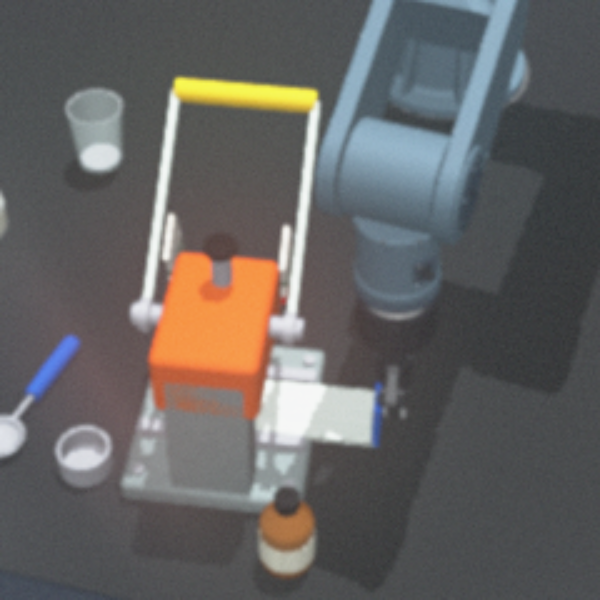

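Call:
{"fn": "carry_out", "kwargs": {
  "motion": [0, 0, 0, 0, 0, -0.04, 1, 0, -2.3, 0, 0, 0, -0.04, 1, 0, 0, 0, -0.045, 0, 0, 1, 0, 0, 0, -0.045, 0, 0, 1, 0, 0, 0, -0.045, 0, 0, 1, 0, 0, 0, -0.045, 0, 0, 1, 0, 0, 0, -0.045, 0, 0, -1, 0, 0, 0, -0.045, 0, 0, -1, 0, 0, 0, -0.045, 0, 0, -1, 0, 0, 0, -0.045, 0, 0, -1]
}}

```text
time_s: 6.35
eef_pos: [0.628, 0.1397, 0.4154]
eef_rot: [0.532, 0.465, 0.527, -0.471]
wrist_force: [-0.1, -1.0, -0.3]
opening: 0.68
```

```bash
python3 - <<'E'
from h import *
st();to(-.152,.0,.41)
for n in ["scene","top"]:
    ctrl.camera(n)
    for t in ["tray_face","lever_grip"]: print(n,t,[(round(d["conf"],2),((w(n,d["point"])-O)@np.c_[EX,EY,[0,0,1]]).round(3)) for d in ctrl.landmark_of(n,t)])
E
```

```text
t 6.35 tcp [0.628  0.1397 0.4154] press uvz [0.0022 0.2445 0.4154] F [-0.1 -1.  -0.3] op 0.68 q [ 0.04  0.26  1.15 -0.01  1.73 -0.09]
x [-0.    -0.011 -1.   ] y [ 0.992  0.123 -0.002] yaw err deg -0.47
to (-0.152, 0.0, 0.41) tool shift [ 0.0083 -0.1522  0.2457] n 5.8
scene tray_face [(0.85, array([-0.002,  0.156,  0.059]))]
scene lever_grip [(0.88, array([-0.153,  0.001,  0.312]))]
top tray_face [(0.56, array([0.   , 0.154, 0.052]))]
top lever_grip [(0.9, array([-0.148, -0.002,  0.316])), (0.38, array([ 0.072, -0.137, -0.001]))]
```

Call:
{"fn": "carry_out", "kwargs": {
  "motion": [0, 0, 0, 0, -0.026, 0.042, -1, 0, 0, 0, 0, -0.026, 0.042, -1, 0, 0, 0, 0, -0.026, 0.042, -1, 0, 0, 0, 0, -0.026, 0.042, -1, 0, 0, 0, 0, -0.026, 0.042, -1, 0, 0, 0, 0, -0.022, 0.036, -1, 0, 0, 0, 0, 0, 0, -1, 0, 0, 0, 0, 0, 0, -1]
}}

```text
time_s: 7.45
eef_pos: [0.4992, -0.1291, 0.3938]
eef_rot: [0.522, 0.459, 0.539, -0.477]
wrist_force: [0.2, -1.4, 0.6]
opening: 0.996
```

```bash
python3 - <<'E'
from h import *
T=st();to(-.151,.0,.295)
n="wrist";C=camT(n);im=ctrl.camera(n);cv2.imwrite("pics/w3.png",im)
print([(round(d["conf"],2),((w(n,d["point"],C)-O)@np.c_[EX,EY,[0,0,1]]).round(3)) for d in ctrl.landmark_of(n,"lever_grip")])
E
```

```text
t 7.45 tcp [ 0.4992 -0.1291  0.3938] press uvz [-0.1608 -0.005   0.3938] F [ 0.2 -1.4  0.6] op 0.996 q [-0.47 -0.02  1.5  -0.02  1.69 -0.6 ]
x [-0.035 -0.004 -0.999] y [ 0.992  0.124 -0.036] yaw err deg -0.41
to (-0.151, 0.0, 0.295) tool shift [ 0.0984  0.0133 -0.005 ] n 2.0
[(0.56, array([-0.146, -0.003,  0.311]))]
```

View pics/w3.png

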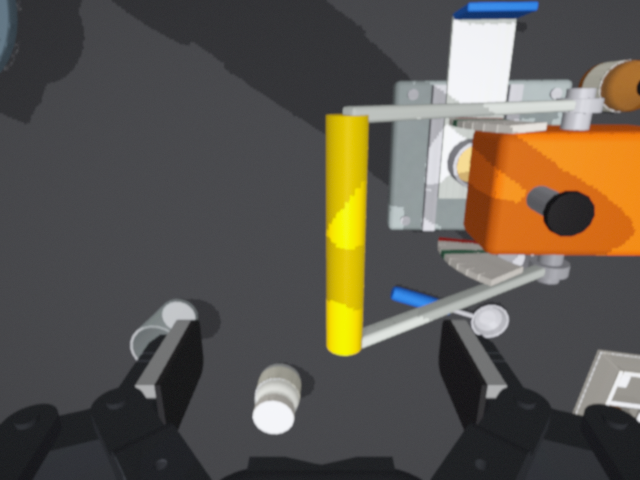

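Wrist view: the bar runs down cols 327–368 (rows 115–352), centred between the open fingers. Next I'll descend onto it.

Call:
{"fn": "carry_out", "kwargs": {
  "motion": [0, 0, 2, 0.025, 0.012, -0.005, -1, 0, 0, 0, 0.025, 0, 0, -1, 0, 0, 0, 0.025, 0, 0, -1, 0, 0, 0, 0.02, 0, 0, -1, 0, 0, 0, 0, 0, 0, -1]
}}

```text
time_s: 8.05
eef_pos: [0.5132, -0.1144, 0.294]
eef_rot: [0.533, 0.465, 0.534, -0.464]
wrist_force: [-0.5, -0.6, -0.6]
opening: 1.0
```

```bash
python3 - <<'E'
from h import *
T=st();to(-.150,.0,.295)
E
```

```text
t 8.05 tcp [ 0.5132 -0.1144  0.294 ] press uvz [-0.145   0.0077  0.294 ] F [-0.5 -0.6 -0.6] op 1.0 q [-0.45  0.02  1.65  0.    1.47 -0.58]
x [ 0.     0.002 -1.   ] y [0.991 0.137 0.001] yaw err deg 0.34
to (-0.15, 0.0, 0.295) tool shift [-0.001  -0.005   0.0077] n 0.2
```

Call:
{"fn": "carry_out", "kwargs": {
  "motion": [0, 0, 0, 0, -0.004, 0.006, 1, 0, 0, 0, 0, 0, 0, 1, 0, 0, 0, 0, 0, 0, 1, 0, 0, 0, 0, 0, 0, 1, 0, 0, 0, 0, 0, 0, 1, 0, 0, 0, 0, 0, 0, 1, 0, 0, 0, 0, 0, 0, 1, 0, 0, 0, 0, 0, 0, 1]
}}

```text
time_s: 8.85
eef_pos: [0.5092, -0.1202, 0.2976]
eef_rot: [0.533, 0.463, 0.535, -0.464]
wrist_force: [0.5, 0.3, -1.8]
opening: 0.236
```

```bash
python3 - <<'E'
from h import *
T=st()
E
```

```text
t 8.85 tcp [ 0.5092 -0.1202  0.2976] press uvz [-0.1498  0.0025  0.2976] F [ 0.5  0.3 -1.8] op 0.236 q [-0.46  0.02  1.65 -0.    1.48 -0.6 ]
x [-0.002  0.    -1.   ] y [ 0.99   0.14  -0.002] yaw err deg 0.48
```

Call:
{"fn": "carry_out", "kwargs": {
  "motion": [0, 0, 0, 0.01, -0.006, 0, 1, 0, 0, 0, 0.01, -0.006, 0, 1, 0, 0, 0, 0.01, -0.005, 0, 1, 0, 0, 0, 0.01, -0.005, 0, 1, 0, 0, 0, 0.01, -0.004, 0, 1, 0, 0, 0, 0.01, -0.003, 0, 1]
}}

```text
time_s: 9.45
eef_pos: [0.487, -0.1234, 0.2524]
eef_rot: [0.541, 0.468, 0.527, -0.459]
wrist_force: [-13.4, 3.5, 16.0]
opening: 0.239
```

```bash
cat >> h.py <<'E'
def lev():
    T=st();z=T[2,3]+.0187*(-T[2,0])-.0023; s=(z-.19)/.22
    L=.6-np.arcsin(np.clip(s,-1,1)); u=(T[:3,3]-.0187*T[:3,0]-O)@EX
    print("lever est",L.round(3),"grasp u",u.round(4),"arc u",round(.03-.22*np.cos(.6-L),4))
E
python3 - <<'E'
from h import *
lev()
E
```

```text
t 9.45 tcp [ 0.487  -0.1234  0.2524] press uvz [-0.1722  0.0023  0.2524] F [-13.4   3.5  16. ] op 0.239 q [-0.49 -0.02  1.78  0.01  1.36 -0.63]
x [ 0.023 -0.003 -1.   ] y [0.99  0.141 0.022] yaw err deg 0.57
lever est 0.234 grasp u -0.1726 arc u -0.1754
```

Call:
{"fn": "carry_out", "kwargs": {
  "motion": [0, 0, -0.6, 0.013, -0.005, 0, 1, 0, 0, -0.6, 0.013, -0.004, 0, 1, 0, 0, 0, 0.013, -0.003, 0, 1, 0, 0, 0, 0.013, -0.002, 0, 1, 0, 0, 0, 0.013, -0.001, 0, 1, 0, 0, 0, 0.013, 0, 0, 1]
}}

```text
time_s: 10.05
eef_pos: [0.4721, -0.1254, 0.1852]
eef_rot: [0.538, 0.463, 0.53, -0.464]
wrist_force: [-13.6, 1.9, 12.9]
opening: 0.232
```

```bash
python3 - <<'E'
from h import *
lev()
E
```

```text
t 10.05 tcp [ 0.4721 -0.1254  0.1852] press uvz [-0.1872  0.0022  0.1852] F [-13.6   1.9  12.9] op 0.232 q [-0.5   0.03  1.87 -0.    1.23 -0.64]
x [ 0.007 -0.009 -1.   ] y [0.99  0.141 0.006] yaw err deg 0.57
lever est 0.547 grasp u -0.1873 arc u -0.1897
```

Now on to the bottom.

Call:
{"fn": "carry_out", "kwargs": {
  "motion": [0, 0, 0, 0.013, -0.001, 0, 1, 0, 0, 0, 0.013, 0, 0, 1, 0, 0, 0, 0.013, 0.001, 0, 1, 0, 0, 0, 0.013, 0.002, 0, 1, 0, 0, 0, 0.012, 0.003, 0, 1, 0, 0, 0, 0.01, 0.002, 0, 1, 0, 0, 0, 0.006, 0.001, 0, 1]
}}

```text
time_s: 10.75
eef_pos: [0.4776, -0.1247, 0.1118]
eef_rot: [0.537, 0.462, 0.531, -0.465]
wrist_force: [-6.3, 3.9, 12.1]
opening: 0.235
```

```bash
python3 - <<'E'
from h import *
lev()
E
```

```text
t 10.75 tcp [ 0.4776 -0.1247  0.1118] press uvz [-0.1816  0.0022  0.1118] F [-6.3  3.9 12.1] op 0.235 q [-0.49  0.14  1.91 -0.01  1.08 -0.63]
x [ 0.003 -0.009 -1.   ] y [0.99  0.14  0.001] yaw err deg 0.5
lever est 0.885 grasp u -0.1817 arc u -0.1811
```

Call:
{"fn": "carry_out", "kwargs": {
  "motion": [0, 0, 0, 0.006, 0.001, 0, 1, 0, 0, 0, 0.006, 0.001, 0, 1, 0, 0, 0, 0.005, 0, 0, 1, 0, 0, 0, 0.004, 0, 0, 1]
}}

```text
time_s: 11.15
eef_pos: [0.4812, -0.1243, 0.0986]
eef_rot: [0.537, 0.463, 0.531, -0.465]
wrist_force: [-29.2, 10.4, 59.1]
opening: 0.231
```

```bash
python3 - <<'E'
from h import *
lev()
n="top"
for n in ["scene","top"]:
    im=ctrl.camera(n);cv2.imwrite(f"pics/{n}4.png",cv2.resize(im[150:390,180:420],None,fx=2.5,fy=2.5))
    for t in ["tray_face","lever_grip"]: print(n,t,[(round(d["conf"],2),((w(n,d["point"])-O)@np.c_[EX,EY,[0,0,1]]).round(3)) for d in ctrl.landmark_of(n,t)])
E
```

```text
t 11.15 tcp [ 0.4812 -0.1243  0.0986] press uvz [-0.178   0.0022  0.0986] F [-29.2  10.4  59.1] op 0.231 q [-0.49  0.17  1.91 -0.01  1.05 -0.63]
x [ 0.004 -0.008 -1.   ] y [0.99  0.14  0.003] yaw err deg 0.48
lever est 0.948 grasp u -0.1781 arc u -0.1768
scene tray_face [(0.85, array([-0.   ,  0.159,  0.058]))]
scene lever_grip [(0.62, array([-0.181,  0.001,  0.129])), (0.36, array([0.03, 0.  , 0.19]))]
top tray_face [(0.68, array([0.001, 0.155, 0.052])), (0.33, array([ 0.074, -0.137, -0.   ]))]
top lever_grip [(0.59, array([-0.177, -0.002,  0.124]))]
```

View pics/scene4.png

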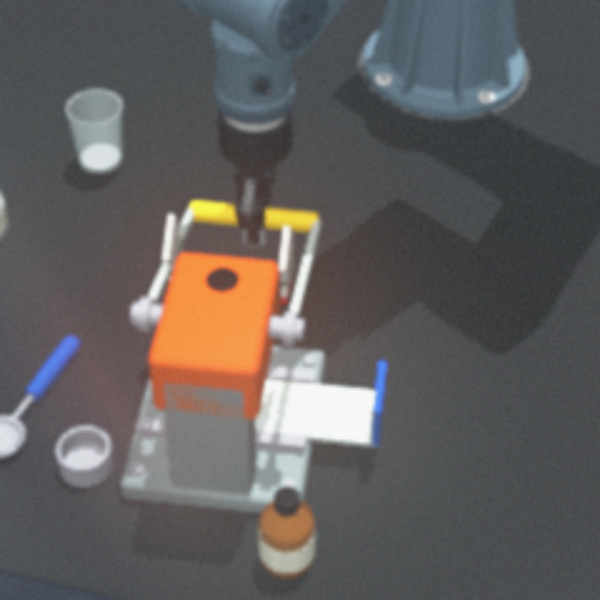

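Tray is home (v≈.157) and the lever is at the bottom stop (bar z≈.126, 59 N reaction). Now easing up slowly.

Call:
{"fn": "carry_out", "kwargs": {
  "motion": [0, 0, 0, -0.002, 0, 0, 1, 0, 0, 0, -0.003, -0.001, 0, 1, 0, 0, 0, -0.005, -0.001, 0, 1, 0, 0, 0, -0.006, -0.002, 0, 1, 0, 0, 0, -0.006, -0.001, 0, 1, 0, 0, 0, -0.006, -0.001, 0, 1, 0, 0, 0, -0.006, -0.001, 0, 1]
}}

```text
time_s: 12.15
eef_pos: [0.4721, -0.1255, 0.1418]
eef_rot: [0.537, 0.461, 0.531, -0.466]
wrist_force: [-4.7, 2.6, 9.2]
opening: 0.238
```

```bash
python3 - <<'E'
from h import *
lev()
E
```

```text
t 12.15 tcp [ 0.4721 -0.1255  0.1418] press uvz [-0.1872  0.0021  0.1418] F [-4.7  2.6  9.2] op 0.238 q [-0.5   0.09  1.9  -0.01  1.14 -0.64]
x [ 0.001 -0.011 -1.   ] y [ 0.99   0.141 -0.001] yaw err deg 0.57
lever est 0.745 grasp u -0.1872 arc u -0.1877
```

Call:
{"fn": "carry_out", "kwargs": {
  "motion": [0, 0, 0, -0.005, -0.001, 0, 1, 0, 0, 0, -0.005, -0.001, 0, 1, 0, 0, 0, -0.005, 0, 0, 1, 0, 0, 0, -0.005, 0, 0, 1, 0, 0, 0, -0.005, 0, 0, 1, 0, 0, 0, -0.005, 0, 0, 1, 0, 0, 0, -0.005, 0, 0, 1, 0, 0, 0, -0.005, 0.001, 0, 1, 0, 0, 0, -0.005, 0.001, 0, 1, 0, 0, 0, -0.005, 0.001, 0, 1]
}}

```text
time_s: 13.15
eef_pos: [0.4751, -0.1252, 0.2021]
eef_rot: [0.539, 0.461, 0.529, -0.465]
wrist_force: [1.4, 1.0, 2.9]
opening: 0.235
```

```bash
python3 - <<'E'
from h import *
lev()
E
```

```text
t 13.15 tcp [ 0.4751 -0.1252  0.2021] press uvz [-0.1842  0.0021  0.2021] F [1.4 1.  2.9] op 0.235 q [-0.49  0.01  1.85 -0.01  1.27 -0.63]
x [ 0.007 -0.014 -1.   ] y [0.99  0.142 0.005] yaw err deg 0.62
lever est 0.47 grasp u -0.1843 arc u -0.1881
```

Call:
{"fn": "carry_out", "kwargs": {
  "motion": [0, 0, 0, -0.005, 0.001, 0, 1, 0, 0, 0, -0.005, 0.001, 0, 1, 0, 0, 0, -0.005, 0.001, 0, 1, 0, 0, 0, -0.005, 0.001, 0, 1, 0, 0, 0, -0.005, 0.002, 0, 1, 0, 0, 0, -0.005, 0.002, 0, 1, 0, 0, 0, -0.005, 0.002, 0, 1, 0, 0, 0, -0.005, 0.002, 0, 1, 0, 0, 0, -0.005, 0.003, 0, 1]
}}

```text
time_s: 14.05
eef_pos: [0.4907, -0.1232, 0.2516]
eef_rot: [0.54, 0.461, 0.529, -0.466]
wrist_force: [-7.3, 0.1, 6.8]
opening: 0.238
```

```bash
python3 - <<'E'
from h import *
lev()
E
```

```text
t 14.05 tcp [ 0.4907 -0.1232  0.2516] press uvz [-0.1685  0.002   0.2516] F [-7.3  0.1  6.8] op 0.238 q [-0.47 -0.    1.76 -0.01  1.37 -0.61]
x [ 0.007 -0.015 -1.   ] y [0.99  0.141 0.005] yaw err deg 0.58
lever est 0.237 grasp u -0.1686 arc u -0.1757
```

Call:
{"fn": "carry_out", "kwargs": {
  "motion": [0, 0, 0, -0.005, 0.002, 0, 1, 0, 0, 0, -0.005, 0.002, 0, 1, 0, 0, 0, -0.005, 0.003, 0, 1, 0, 0, 0, -0.005, 0.003, 0, 1, 0, 0, 0, -0.004, 0.002, 0, 1, 0, 0, 0, -0.004, 0.002, 0, 1, 0, 0, 0, -0.004, 0.002, 0, 1]
}}

```text
time_s: 14.75
eef_pos: [0.5086, -0.1208, 0.2859]
eef_rot: [0.54, 0.461, 0.528, -0.466]
wrist_force: [1.8, -0.7, 5.0]
opening: 0.234
```

```bash
python3 - <<'E'
from h import *
lev()
for n in ["scene","top"]:
    ctrl.camera(n)
    for t in ["lever_grip"]: print(n,t,[(round(d["conf"],2),((w(n,d["point"])-O)@np.c_[EX,EY,[0,0,1]]).round(3)) for d in ctrl.landmark_of(n,t)])
E
```

```text
t 14.75 tcp [ 0.5086 -0.1208  0.2859] press uvz [-0.1504  0.002   0.2859] F [ 1.8 -0.7  5. ] op 0.234 q [-0.45  0.01  1.68 -0.01  1.44 -0.59]
x [ 0.009 -0.016 -1.   ] y [0.99  0.141 0.006] yaw err deg 0.57
lever est 0.064 grasp u -0.1505 arc u -0.1592
scene lever_grip [(0.79, array([-0.154,  0.003,  0.316])), (0.64, array([-0.003,  0.158,  0.057]))]
top lever_grip [(0.88, array([-0.146,  0.001,  0.314]))]
```

Call:
{"fn": "carry_out", "kwargs": {
  "motion": [0, 0, 0, -0.004, 0.001, 0, 1, 0, 0, 0, -0.004, 0.001, 0, 1, 0, 0, 0, -0.004, 0, 0, 1]
}}

```text
time_s: 15.25
eef_pos: [0.5092, -0.1206, 0.2874]
eef_rot: [0.538, 0.461, 0.53, -0.467]
wrist_force: [14.4, -3.5, -18.9]
opening: 0.236
```

```bash
python3 - <<'E'
from h import *
lev()
E
```

```text
t 15.25 tcp [ 0.5092 -0.1206  0.2874] press uvz [-0.1498  0.0021  0.2874] F [ 14.4  -3.5 -18.9] op 0.236 q [-0.45  0.02  1.67 -0.01  1.45 -0.59]
x [ 0.002 -0.013 -1.   ] y [0.99 0.14 0.  ] yaw err deg 0.5
lever est 0.056 grasp u -0.1499 arc u -0.1583
```

At the top stop (Fz −19 N, no further travel). Bar-to-TCP offset is 26.6 mm, so the green middle is at TCP z ≈ 0.1745.

Call:
{"fn": "carry_out", "kwargs": {
  "motion": [0, 0, 0, -0.001, 0, 0, 1, 0, 0, 0, 0.01, -0.006, 0, 1, 0, 0, 0, 0.01, -0.006, 0, 1, 0, 0, 0, 0.01, -0.005, 0, 1, 0, 0, 0, 0.012, -0.006, 0, 1, 0, 0, 0, 0.012, -0.005, 0, 1, 0, 0, 0, 0.012, -0.004, 0, 1, 0, 0, 0, 0.012, -0.003, 0, 1, 0, 0, 0, 0.012, -0.002, 0, 1]
}}

```text
time_s: 16.15
eef_pos: [0.4771, -0.125, 0.2073]
eef_rot: [0.542, 0.465, 0.525, -0.462]
wrist_force: [-6.6, 4.1, 10.9]
opening: 0.232
```

```bash
sed -i 's/-.0023; s/+.0079; s/' h.py; python3 - <<'E'
from h import *
lev()
E
```

```text
t 16.15 tcp [ 0.4771 -0.125   0.2073] press uvz [-0.1823  0.002   0.2073] F [-6.6  4.1 10.9] op 0.232 q [-0.5   0.    1.85 -0.    1.26 -0.64]
x [ 0.021 -0.013 -1.   ] y [0.99  0.14  0.019] yaw err deg 0.52
lever est 0.399 grasp u -0.1826 arc u -0.1856
```

Call:
{"fn": "carry_out", "kwargs": {
  "motion": [0, 0, -0.5, 0.01, -0.003, 0, 1, 0, 0, -0.5, 0.009, -0.001, 0, 1, 0, 0, 0, 0.008, -0.001, 0, 1, 0, 0, 0, 0.005, 0, 0, 1, 0, 0, 0, 0.003, 0, 0, 1, 0, 0, 0, 0.002, 0, 0, 1]
}}

```text
time_s: 16.75
eef_pos: [0.4721, -0.1256, 0.1752]
eef_rot: [0.539, 0.461, 0.528, -0.466]
wrist_force: [-2.8, 1.9, 11.5]
opening: 0.236
```

```bash
python3 - <<'E'
from h import *
lev()
n="wrist";C=camT(n);im=ctrl.camera(n);cv2.imwrite("pics/w5.png",im)
for n in ["scene","top"]:
    ctrl.camera(n)
    for t in ["lever_grip"]: print(n,t,[(round(d["conf"],2),((w(n,d["point"])-O)@np.c_[EX,EY,[0,0,1]]).round(3)) for d in ctrl.landmark_of(n,t)])
lev()
E
```

```text
t 16.75 tcp [ 0.4721 -0.1256  0.1752] press uvz [-0.1873  0.002   0.1752] F [-2.8  1.9 11.5] op 0.236 q [-0.5   0.04  1.88 -0.01  1.21 -0.63]
x [ 0.007 -0.015 -1.   ] y [0.99  0.14  0.005] yaw err deg 0.48
lever est 0.546 grasp u -0.1874 arc u -0.1897
scene lever_grip [(0.69, array([-0.191,  0.002,  0.209]))]
top lever_grip [(0.83, array([-0.184,  0.001,  0.207]))]
t 17.0 tcp [ 0.4721 -0.1256  0.1753] press uvz [-0.1873  0.002   0.1753] F [-2.4  1.6  9.4] op 0.236 q [-0.5   0.04  1.88 -0.01  1.21 -0.63]
x [ 0.007 -0.015 -1.   ] y [0.99  0.14  0.005] yaw err deg 0.48
lever est 0.546 grasp u -0.1874 arc u -0.1897
```

View pics/w5.png

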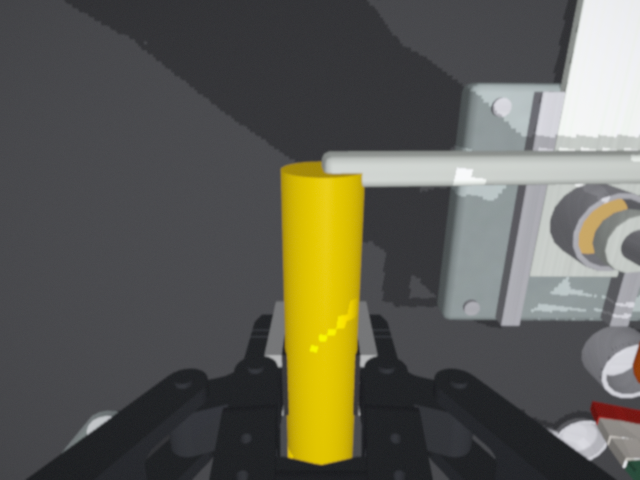

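Wrist view: the bar (cols 285–360) is gripped between the pads, with the arm about level. Dead reckoning gives bar z .2015, while the networks give about .207. Both lie in green, and going 3 mm lower centres it between the two.

Call:
{"fn": "carry_out", "kwargs": {
  "motion": [0, 0, 0, 0.004, 0, 0, 1, 0, 0, 0, 0.002, 0, 0, 1]
}}

```text
time_s: 17.2
eef_pos: [0.4719, -0.1257, 0.1717]
eef_rot: [0.54, 0.461, 0.528, -0.466]
wrist_force: [-5.0, 2.3, 12.4]
opening: 0.238
```

```bash
python3 - <<'E'
from h import *
lev()
for n in ["scene","top","wrist"]*2:
    C=camT(n);im=ctrl.camera(n)
    if n=="scene": cv2.imwrite("pics/s6.png",cv2.resize(im[190:340,200:400],None,fx=4,fy=4,interpolation=cv2.INTER_CUBIC))
    for t in ["lever_grip","tray_face"]: print(n,t,[(round(d["conf"],2),((w(n,d["point"],C)-O)@np.c_[EX,EY,[0,0,1]]).round(3)) for d in ctrl.landmark_of(n,t)[:1]])
for t in ["scoop","spare_cup","amber_bottle","beaker","sample_jar","brush"]: print(t,[np.round(w("top",d["point"]),3) for d in ctrl.landmark_of("top",t)[:1]])
lev()
E
```

```text
t 17.2 tcp [ 0.4719 -0.1257  0.1717] press uvz [-0.1875  0.002   0.1717] F [-5.   2.3 12.4] op 0.238 q [-0.5   0.04  1.89 -0.01  1.2  -0.63]
x [ 0.008 -0.016 -1.   ] y [0.99  0.14  0.005] yaw err deg 0.51
lever est 0.562 grasp u -0.1876 arc u -0.1898
scene lever_grip [(0.68, array([-0.191,  0.002,  0.207]))]
scene tray_face [(0.55, array([0.002, 0.16 , 0.057]))]
top lever_grip [(0.82, array([-0.186, -0.004,  0.203]))]
top tray_face [(0.69, array([0.003, 0.153, 0.052]))]
wrist lever_grip [(0.92, array([-0.185, -0.001,  0.202]))]
wrist tray_face []
scene lever_grip [(0.57, array([-0.19 ,  0.004,  0.208]))]
scene tray_face [(0.63, array([-0.002,  0.16 ,  0.058]))]
top lever_grip [(0.9, array([-0.185, -0.001,  0.204]))]
top tray_face [(0.72, array([ 0.072, -0.135, -0.002]))]
wrist lever_grip [(0.74, array([-0.187, -0.001,  0.203]))]
wrist tray_face []
scoop [array([ 0.686, -0.312, -0.003])]
spare_cup [array([ 0.748, -0.231, -0.003])]
amber_bottle [array([ 0.799, -0.006, -0.006])]
beaker [array([ 0.304, -0.384, -0.001])]
sample_jar [array([ 0.462, -0.476, -0.   ])]
brush [array([ 0.45 ,  0.423, -0.003])]
t 18.4 tcp [ 0.4719 -0.1256  0.1719] press uvz [-0.1875  0.002   0.1719] F [-4.8  1.9 12.1] op 0.235 q [-0.5   0.04  1.89 -0.01  1.2  -0.63]
x [ 0.008 -0.016 -1.   ] y [0.99  0.14  0.005] yaw err deg 0.52
lever est 0.562 grasp u -0.1876 arc u -0.1898
```

View pics/s6.png

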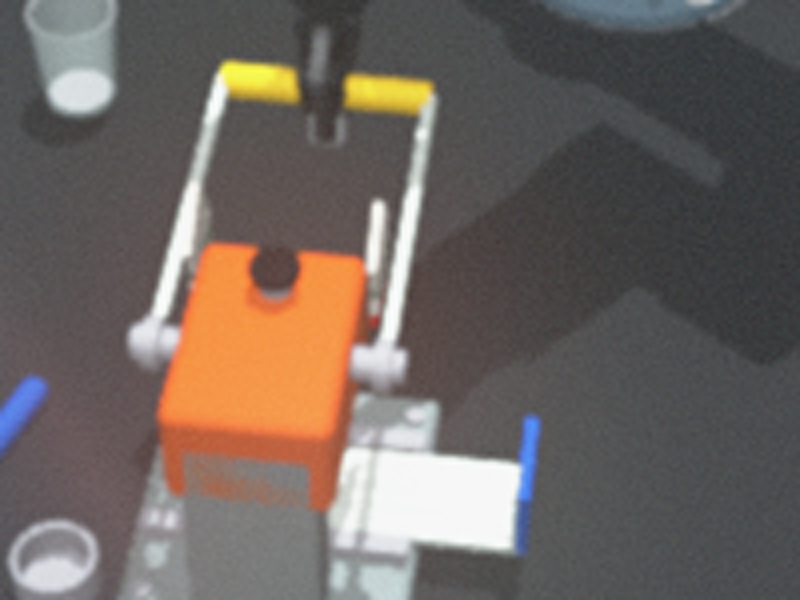

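Scene crop: arms about level, bar gripped at (320,90), tray plate in at (530,485). All lever estimates (bar z .198–.208) fall inside green (.188–.214), and it holds steady.

```bash
python3 -c "
from h import *
print(ctrl.hand_in()); lev()"
```

```text
the job is handed in; nothing more can be done
None
the job is handed in; nothing more can be done
```

I pushed the tray home and pulled the lever to its bottom stop. I then eased it up to the top over about 3.5–4 s and pulled it down again to the green mark. I handed in at about 18.4 s with the fingers still gripping the bar.

**Tray:** at the end the scene camera put its face 160 mm from the press origin (158 mm is home). The top camera read 153 mm once, and its second reading was a false hit.

**Lever strokes:** the bottom stop showed as a 59 N reaction with the bar at about 126 mm. The top stop showed as 19 N with no further travel. I did not measure the lever's speed directly; from the arm's travel it averaged about 0.3 rad/s on the way up.

**Final hold:** the arm stood still over the last 1.2 s, with about 12 N on the fingers. Dead reckoning gives a lever angle of 0.56 rad. The cameras put the bar at 202–208 mm, or about 0.52–0.55 rad. They disagree by up to about 10 mm, but both fall inside the green mark (0.49–0.61 rad).

**Other things on the bench:** the top camera found all six within about 5 mm of their starting places.

No check failed outright. The fingers slid about 10 mm along the bar at the bottom stop, and I corrected for that afterwards. The hand-in itself reported no verdict.

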